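# Jar the tea capsules and snap the cap on

### The arm

A 6-joint arm with a two-finger parallel gripper is mounted at the origin on the work surface. World frame = base frame: x ahead of the robot, y to its left, z up, the work surface at z = 0. Lengths are in mm, angles in rad, forces in N, time in s.
With the tool pointing down it reaches from about 350 to 975 mm from the base axis. Payload 7.1 kg.
Tool frame: the origin (TCP) lies midway between the tips of the shut fingers; the grasp point (between the pads) lies 19 mm behind it (ctrl.grip_depth is the distance from the TCP to the grasp point, in mm); z points along the fingers, y is the line along which they close (so a half turn about z gives the same grasp; the last joint's range is limited). The gripper opens to 88 mm and grips with 3 to 60 N. Pads are 20 mm wide; open, the fingers measure 115 mm over their backs; the gripper's body (75 mm by 178 mm) begins 61 mm behind the grasp point.
Start: joints at [1.131, 0.423, 1.63, -0, 1.089, -0.019], TCP at [255.274, 570.473, 222.675] pointing down, gripper open.
Joint ranges: [-3, 3], [-0.9, 2.11], [0.09, 2.58], [-1.31, 4.45], [0.11, 2.69], [-2.54, 2.54]. Speed limits (rad/s): [2.39, 2.39, 3.01, 3.14, 3.14, 3.14].

### API

Orientations are given as a rotation vector (axis times angle).
In Python, from workcell import ctrl, cams gives the robot as it stands.
- The arm moves only by the tool move_arm, never from a script. Its argument "steps" is a list of rows, each a list of 3 entries, a list of its own where there are three numbers: the shift along the tool's x, y, z in units of 25 mm (1.0 is 25 mm), then the turn about the tool's z in units of 5 degrees (1.0 is 5 degrees), then the closure, from 0 (fully open) to 1 (shut). A call has 1 to 20 rows; each row shifts and turns the commanded pose from where the row before left it, along the tool's axes as they then stand; what a row does not reach is not made up. A row lasts 1/12 s, in which the tool goes at most 41.7 mm and 7.16 degrees, less where a joint would pass 70% of its speed; a pose out of reach is approached as far as the arm can. A call is refused whole if a number of a shift passes 1 or a number of a turn 1, either way. A call with a gripper value outside its range is refused whole. The fingers move at their own pace and stop on an object; the grip force is fixed at half the most. Time passes only in rows, so rows that do not move let the fingers close. It gives the time, the measured TCP pose, the force, the opening and the grip force at its end, in the units of the state.
- ctrl.get_obs(): the state, without advancing time (a new reading comes with each control period).
- cams.get_image(name): name is "scene" or "top" or "wrist"; returns a dict with "image" (384x512x3 uint8, red, green, blue), "camera_matrix" (3x3 intrinsics, pixels), "xyz" and "rotation" of the camera in the world; the wrist camera has in their place "mount" (4x4, takes a point from camera to tool coordinates, whose origin is the TCP and whose axes are the flange's). Camera axes: x right, y down, z forward; pixel columns grow to the right and rows downward; lengths in mm; the calibration is good to about 2 mm. The wrist camera is an equidistant fisheye: a pixel r from the principal point sees the ray r / f radians off the axis. A picture is of the moment at which its call begins: read the wrist's pose just before it. There is no depth.
- ctrl.close_job(): hands the job in; it is judged then, once.
Trained networks look in the newest picture that a camera, given by its name, has taken for a name from the list of things; names that differ only in an ending like _2 or _b are one class to them, and where a whole thing is asked for, a point or a joint stands for the part that bears it (a point fixed in the world has none). Each returns a list of dicts, best first, with "p" (0 to 1); they miss things now and then, are a little off and sometimes report something else, mostly with a low value. They report only what shows in the picture. A call takes as long as a camera call. They do not tell look-alikes from the thing itself.
- cams.boxes_of(camera, thing): "rect" ([centre column, centre row, width, height] in pixels, round what is visible of it).
- cams.cut_out(camera, thing): "pixels" (384x512 bool, what is visible of it) and "rect" ([centre column, centre row, width, height] in pixels, round what is visible of it).
The state is a dict: "t": time; "qpos": joint angles; "qvel": joint speeds; "joint_torque": joint torques, N m; "ee_pos": TCP position; "orientation": TCP orientation; "ft_force": force on the tool from outside, world axes, zero at the start; "moment": the same for the moment, N m; "width": finger opening in mm; "grasp_force": force on a finger pad.
Only numpy, scipy, OpenCV 4.12 (cv2) and the standard library are available. Lean on these libraries where they do the work, as an engineer would, in place of code of your own. Each camera call takes 0.05 s, during which the arm holds its last target. There are 200 camera calls.

### The job

Collect the two finished tea capsules from the catch tray of the sealing machine and drop them into the open jar. Then put the wooden cap with the round knob (not the plain flat lid) onto the jar's neck, press it straight down until it clicks over the sprung balls, and keep pressing with roughly 10 newtons (never slamming) so that the rubber seal stays squeezed: finish while still holding the cap down like this, do not let go, and leave everything else on the table where it stands.

Things in the scene. Friction and masses are not known exactly. Their poses are not given: they have to be found in the camera images.
- jar: White ceramic jar in a dark wooden foot fixed to the table; upright, does not move. Origin under the foot's centre, on the table; z up. Foot diameter 150, 20 high; body diameter 120 up to a shoulder at z 85; neck outer diameter 80 from there to the mouth at z 113 (outer lip rounded, radius 3); mouth inner diameter 54; inner floor at z 26.
- jar_mouth (a point): Centre of the jar's mouth, on the jar's axis at the height of the rim (113 above the table).
- neck_balls (a point): Point on the jar's axis at the height of its snap (104 above the table): four sprung steel balls, diameter 16, stick 3.5 mm out of the neck and give way inwards. The cap's bead meets them when the cap's origin is about 107 above the jar's; pushing on, resistance rises to a peak of 7 to 12 N at about 104, then drops (the click), and near 98 the balls pull the cap down by themselves.
- cap: Snap cap of brown wood, standing rim down on the table. Origin at the centre of its open rim (underside), z up. Skirt outer diameter 96, inner 89, with a round inward bead at the rim (inner diameter 83, 5 high); top disc from z 26 to 32; on it a cylindrical knob, diameter 28, from z 32 to 58. About 90 g (varies by a quarter).
- cap_knob (a point): Centre of the cap's knob, 45 above the cap's origin, 13 below the knob's top.
- seal (a joint): Squeeze of the rubber seal ring (outer diameter 98) lying on the jar's shoulder round the neck: 0 free, its top 95 above the table; 0.005 m fully squeezed, a hard stop. The cap's rim meets it when the cap's origin is 95 above the jar's; it yields like a spring of 3 N per mm.
- capsule_a: Sealed aluminium tea capsule, upright cylinder, diameter 34, height 30, about 30 g, standing on the floor of the catch tray. Origin at the centre of its underside.
- capsule_b: The second capsule, just like the first.
- tray_mid (a point): Centre of the catch tray's floor, 6 above the table, in front of the white sealing machine on the robot's left (fixed). Its -x points away from the machine, roughly to world -y. Tray floor 250 wide along y, from x -75 to x +80, rim 16 above the table; at x +80 stands the machine's housing, 180 deep, 220 wide, 240 high, with a feed cap on top to 297.
- spare_lid: Bystander: plain flat wooden disc lid without a knob, diameter 72, 14 high, origin at the centre of its underside. Leave it.
- mug: Bystander: white mug, rim diameter 80, 90 high, origin under its centre.
- bowl: Bystander: blue bowl, rim diameter 110, 50 high, origin under its centre.
- canister: Bystander: green glass canister with a closed wooden top, diameter 76, 130 high, origin under its centre.
- spoon: Bystander: spoon lying on the table nearest the robot, about 200 long.
- house: Bystander: small wooden toy house, 50 x 50, 95 high, origin under its centre.
Mind the look-alikes: they are no part of the job. Leave any turquoise look-alike of the capsule_a alone.

How it is judged (in metres and radians):
On the way, in this order (a step that is already met when the one before it is completed fails the run):
1. both capsules lie inside the jar (horizontal distance between each of capsule_a, capsule_b and jar below 0.058 m and z of each of capsule_a, capsule_b in the frame of jar below 0.095 m), for 0.2 s.
2. the cap has clicked over the balls onto the neck (horizontal distance between cap and jar below 0.005 m and z of cap in the frame of jar below 0.0965 m and angle between cap's own z axis and vertical below 0.1 rad), for 0.1 s.
At the end, for the whole second after the job is handed in: Both capsules are inside the jar; the cap is snapped on the neck, within 5 mm of its axis and upright within 0.1 rad; the robot is still touching and pressing the cap with at least about 4 N, so that the seal stays squeezed by more than 1.3 mm through the last second (all of step 1 and horizontal distance between cap and jar below 0.005 m and z of cap in the frame of jar below 0.0945 m and angle between cap's own z axis and vertical below 0.1 rad and value of joint seal above 0.0013 m and contact force between the fingers and cap above 3 N); the arm keeps its last pose, push and grip.
It fails at once if the cap is slammed or crushed onto the jar (more than 60 N between cap and jar) (contact force between cap and jar above 60 N).
It fails at once if something else on the table is shoved away (more than 30 mm) (distance of any of spare_lid, mug, bowl, canister, spoon, house from where it was at the start of the episode above 0.03 m).
It also fails if it takes over 64 s, if anything falls off the work surface, if the arm or the gripper's body presses on something with over 40 N, if the wrist force passes 120 N, or if a joint passes its speed limit or range.

## Working session

There is one attempt and no reset: what is moved stays moved. The work goes in short steps, Python scripts to look and compute and a tool call to move; the robot and the scene stay as the last step left them, time stands still between calls to the robot, and variables do not carry over. Pictures are saved under pics/ and viewed, at most 10 in all, crops included, and the job is handed in when it is done.

Besides the shell and the picture viewer there is one more tool, called after "Emit:" as name(argument=value, ...), one argument or row to a line, values as JSON. move_arm: Moves the arm, as the interface text tells. Its arguments: {"type":"object","properties":{"steps":{"type":"array"}},"required":["steps"]}

```bash
mkdir -p pics; cat > h.py <<'E'
import numpy as np, cv2
from scipy.spatial.transform import Rotation as R
from workcell import ctrl, cams
def ray(c,u,v):
    K=np.array(c["camera_matrix"]);d=np.linalg.inv(K)@[u,v,1.];return np.array(c["rotation"])@d
def onz(c,u,v,z):
    d=ray(c,u,v);o=np.array(c["xyz"],float);return o+d*(z-o[2])/d[2]
def proj(c,p):
    q=np.array(c["rotation"]).T@(np.array(p,float)-c["xyz"]);k=np.array(c["camera_matrix"])@q;return k[:2]/k[2]
def save(n,im): cv2.imwrite("pics/"+n,im[:,:,::-1])
E
python3 - <<'E'
from h import *
o=ctrl.get_obs();print(o["ee_pos"],o["orientation"],o["width"],o["t"])
print(R.from_rotvec(o["orientation"]).as_matrix().round(3))
ims=[]
for n in ["scene","top"]:
    c=cams.get_image(n);ims.append(c["image"]);save(n+"0.png",c["image"])
    print(n,c["xyz"],np.round(c["rotation"],3).tolist())
    for t in ["jar","cap","cap_knob","capsule_a","spare_lid","mug","canister","house","tray_mid","bowl"]:
        try:
            for b in cams.boxes_of(n,t): 
                if b["p"]>.2: print(n,t,round(b["p"],2),np.round(b["rect"],1), np.round(onz(c,b["rect"][0],b["rect"][1],0)) )
        except Exception as e: print(t,e)
E
```

```text
[255.02709228 569.97426335 221.90086434] [-6.56032406e-01 -3.07197460e+00  2.38920872e-03] 87.68933400984396 0.0
[[-0.913  0.408 -0.001]
 [ 0.408  0.913 -0.001]
 [ 0.    -0.002 -1.   ]]
scene [1147.15612562 -120.13628373 1091.12518675] [-2.067, -1.704, 0.5]
jar invalid index to scalar variable.
cap_knob invalid index to scalar variable.
capsule_a invalid index to scalar variable.
spare_lid invalid index to scalar variable.
mug invalid index to scalar variable.
canister invalid index to scalar variable.
house invalid index to scalar variable.
tray_mid invalid index to scalar variable.
bowl invalid index to scalar variable.
top [ 448.24464167   17.80032701 1199.05268846] [-2.165, 2.194, -0.122]
jar invalid index to scalar variable.
cap invalid index to scalar variable.
cap_knob invalid index to scalar variable.
capsule_a invalid index to scalar variable.
spare_lid invalid index to scalar variable.
canister invalid index to scalar variable.
house invalid index to scalar variable.
tray_mid invalid index to scalar variable.
bowl invalid index to scalar variable.
```

View pics/scene0.png

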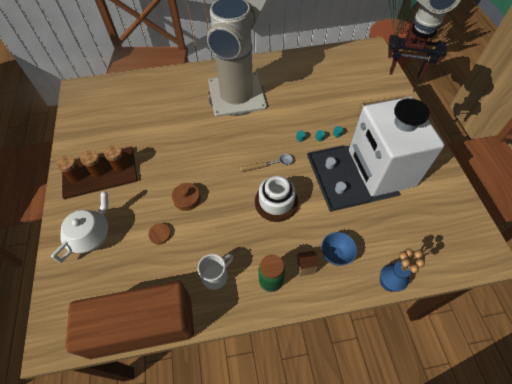

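View pics/top0.png

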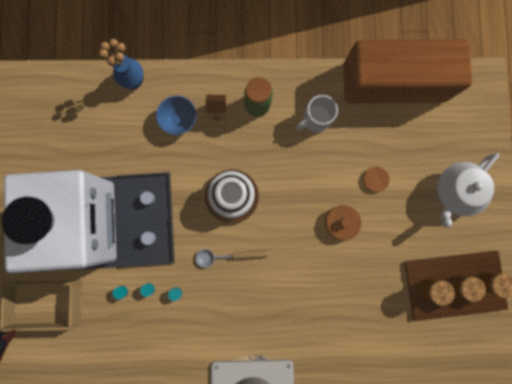

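The scene shows grey capsules on the dark tray at (331,163) and (341,187). Three turquoise look-alikes lie outside it. The knobbed cap is at (186,196), the flat lid at (160,233) and the jar at (277,195). In the top view the capsules are at (147,198) and (148,239), the cap at (343,222), the lid at (376,180) and the jar at (232,195).

```bash
sed -i 's/np.array(c\["rotation"\])/R.from_rotvec(c["rotation"]).as_matrix()/g' h.py
cat >> h.py <<'E'
from scipy.optimize import least_squares
def cyl(parts):  # list of (d,z0,z1)
    a=np.linspace(0,2*np.pi,60);return np.array([[d/2*np.cos(t),d/2*np.sin(t),z] for d,z0,z1 in parts for z in(z0,z1) for t in a])
def hullbox(c,parts,x,y,zb=0):
    P=np.array([proj(c,p+[x,y,zb]) for p in cyl(parts)]);m,M=P.min(0),P.max(0);return np.r_[(m+M)/2,M-m]
def fit(obs,parts,zb,x0):
    f=lambda p:np.concatenate([hullbox(c,parts,p[0],p[1],zb)[:2]-r[:2] for c,r in obs])
    s=least_squares(f,x0);return s.x,s.fun
MOD={"jar":([(150,0,20),(120,20,85),(80,85,113)],0),"cap":([(96,0,32),(28,32,58)],0),"capsule_a":([(34,0,30)],6),"spare_lid":([(72,0,14)],0)}
E
python3 - <<'E'
from h import *
C={n:cams.get_image(n) for n in["scene","top"]}
D={}
for n,c in C.items():
    print(n,"base proj",proj(c,[0,0,0]).round())
    for t in ["jar","cap","capsule_a","spare_lid","mug","canister","house","bowl"]:
        for b in cams.boxes_of(n,t):
            p=b["p"];r=np.array(b["rect"])
            if np.ndim(p): p=p[0]
            z=MOD.get(t,(0,0))[1]
            if p>.1: print(n,t,round(float(p),2),r.round(1),onz(c,r[0],r[1],z+15)[:2].round())
            D.setdefault((n,t),[]).append((p,r))
for t,(parts,zb) in MOD.items():
    for p,r in D.get(("top",t),[])[:4]:
        x,res=fit([(C["top"],r)],parts,zb,onz(C["top"],r[0],r[1],zb+15)[:2])
        h=hullbox(C["top"],parts,*x,zb)
        print(t,"top fit",x.round(1),"size",h[2:].round(1),r[2:].round(1))
        # scene pairing
        q=hullbox(C["scene"],parts,*x,zb)
        for p2,r2 in D.get(("scene",t),[]):
            if np.hypot(*(r2[:2]-q[:2]))<12:
                print("   both",*[v.round(1) for v in fit([(C["top"],r),(C["scene"],r2)],parts,zb,x)])
a=C["scene"]["image"][140:220,150:370];b=C["top"]["image"][170:270,120:400]
a=cv2.resize(a,(770,280),interpolation=2);b=cv2.resize(b,(770,275),interpolation=2)
save("crop.png",np.vstack([a,b]))
E
```

```text
scene base proj [236.  94.]
scene jar 0.67 [277.9 198.7  43.5  47.7] [546.  58.]
scene jar 0.3 [215.2 269.4  35.2  39.7] [ 755. -187.]
scene cap 0.78 [184.9 196.2  30.2  27.2] [ 473. -257.]
scene cap 0.39 [265.9 162.9  54.3  20.9] [389.  48.]
scene capsule_a 0.65 [320.6 133.8   8.7  17.1] [300. 281.]
scene capsule_a 0.62 [343.  187.3  13.3  14. ] [549. 290.]
scene capsule_a 0.58 [337.8 131.5  10.3   8. ] [302. 349.]
scene capsule_a 0.54 [299.1 137.8   6.2   7.5] [302. 195.]
scene capsule_a 0.17 [277.3 200.7  42.2  46.5] [557.  53.]
scene spare_lid 0.94 [160.5 234.3  23.4  19.3] [ 603. -348.]
scene spare_lid 0.71 [275.8 199.2  39.   44.4] [546.  50.]
scene mug 0.76 [214.8 271.8  41.8  39.6] [ 762. -189.]
scene mug 0.43 [277.2 197.9  40.5  43.6] [542.  56.]
scene canister 0.7 [272.9 275.2  29.1  37.8] [807. -16.]
scene canister 0.44 [341.  249.5  39.7  32.3] [767. 213.]
scene house 0.81 [305.5 264.   20.4  22.3] [791.  91.]
scene house 0.55 [278.9 198.9  44.1  46.9] [547.  61.]
scene bowl 0.87 [340.1 250.3  36.8  33.4] [769. 210.]
top base proj [253. 402.]
top jar 0.65 [231.4 193.9  53
[... 844 characters left out ...]
op fit [ 469.1 -250.8] size [37.5 35.6] [34.9 32.5]
   both [ 470.5 -253. ] [ 0.8 -0.5  0.9 -0.9]
cap top fit [547.7  45.3] size [35.4 35.8] [53.  56.5]
capsule_a top fit [286.1 202.7] size [14.5 14.6] [16.6 15.2]
   both [289.6 200.9] [ 0.7 -1.3  0.6 -2.8]
capsule_a top fit [539.3 278.2] size [14.9 13.3] [12.9 12.7]
   both [542.9 282.7] [-1.7 -1.3 -2.4 -1.1]
capsule_a top fit [429.4 271.8] size [15.  12.9] [11.2 10.2]
capsule_a top fit [298.8 276.3] size [15.2 14.4] [14.7 15.1]
   both [299.2 277.8] [-0.6 -0.1 -0.8  0. ]
spare_lid top fit [ 589.2 -348.6] size [27.2 26.2] [28.9 29.3]
   both [ 592.5 -349.2] [ 0.2 -1.2 -0.  -1.6]
spare_lid top fit [483.2 440. ] size [28.2 26.5] [176.  102.4]
```

View pics/crop.png

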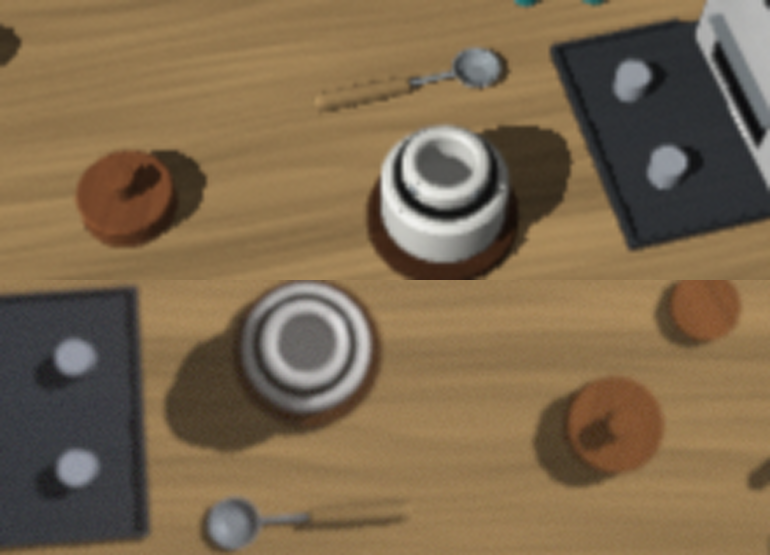

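Both grey capsules stand on the dark tray and are not turquoise. The wide brown disc with a knob and its shadow is the cap, and the smaller plain disc is the spare lid. I'll refine the positions by colour next.

```bash
python3 - <<'E'
from h import *
C={n:cams.get_image(n) for n in["scene","top"]}
def blobs(n,x0,y0,x1,y1,f):
    im=C[n]["image"][y0:y1,x0:x1].astype(int);m=f(im).astype(np.uint8)
    k,l,s,ce=cv2.connectedComponentsWithStats(m,connectivity=8);out=[]
    for i in range(1,k):
        if s[i,4]>30:
            b=s[i];out.append(np.array([b[0]+x0+b[2]/2-.5,b[1]+y0+b[3]/2-.5,b[2],b[3],*(ce[i]+[x0,y0])]))
    return out
f=lambda im:(im.sum(2)>300)
T=blobs("top",125,185,165,255,f);S=blobs("scene",318,150,353,200,f)
for t in T: print("T",t.round(1),onz(C["top"],t[0],t[1],28)[:2].round(1))
for t in S: print("S",t.round(1),onz(C["scene"],t[0],t[1],21)[:2].round(1))
P=MOD["capsule_a"][0]
for t in T:
    for s in S:
        x,r=fit([(C["top"],t[:2]),(C["scene"],s[:2])],P,6,[500,280])
        if abs(r).max()<4: print("caps",x.round(1),r.round(1),hullbox(C["top"],P,*x,6)[2:].round(1))
# tray edge
im=C["top"]["image"]
for v in(185,220,255):
    row=im[v,120:200].astype(int).sum(1);u=120+np.where(row<200)[0].max();print("tray edge",u,onz(C["top"],u,v,16)[:2].round())
# jar cut-out and mouth hole
for n in C:
    c=C[n]
    x0,y0,x1,y1=(200,165,265,230) if n=="top" else(250,165,305,225)
    im=c["image"];w=(im.min(2)>130)
    w[:y0]=0;w[y1:]=0;w[:,:x0]=0;w[:,x1:]=0
    ys,xs=np.where(w);print(n,"white bbox",xs.min(),xs.max(),ys.min(),ys.max())
    h=hullbox(c,[(120,20,85),(80,85,113)],555.5,51);print("pred",h[0]-h[2]/2,h[0]+h[2]/2,h[1]-h[3]/2,h[1]+h[3]/2)
E
```

```text
T [147.  197.   15.   13.  146.8 197.3] [549.1 279.1]
T [148.  238.   15.   13.  147.7 237.7] [438.4 275.5]
S [330.5 162.5  10.   12.  329.8 162.3] [437.7 278.5]
S [340.  187.5  11.   12.  339.8 187. ] [547.3 279.3]
S [320.5 192.    6.   15.  319.6 194.1] [551.8 207.6]
caps [548.7 279.8] [0.2 0.3 0.3 0.3] [14.9 13.3]
caps [438.4 277.2] [-0.2  0.1 -0.2  0.2] [15.1 12.8]
tray edge 169 [582. 222.]
tray edge 199 [485. 140.]
tray edge 172 [392. 213.]
scene white bbox 259 293 176 213
pred 258.9650141187393 295.6604995203612 175.55618268773637 216.28569866733804
top white bbox 214 253 171 215
pred 207.29233140588508 253.61528024624647 168.6465119477102 215.72770911330358
```

Emit:
move_arm(
  steps=[
    [[0,0,0],0.95,0],
    [[0,0,0],0.95,0],
    [[0,0,0],0.95,0],
    [[0,0,0],0.95,0],
    [[0,0,0],0.95,0],
    [[0,0,0],0.95,0],
    [[0,0,0],0.95,0],
    [[0,0,0],0.95,0],
    [[0,0,0],0.95,0],
    [[0,0,0],0.95,0],
    [[0,0,0],0.95,0],
    [[0,0,0],0.95,0],
    [[0,0,0],0.95,0],
    [[0,0,0],0.85,0],
    [[0,0,0],0,0],
  ],
)

```text
t: 3.35
ee_pos: [255.3, 570.5, 222.7]
orientation: [-2.226, -2.216, -0.0]
ft_force: [0.2, 0.0, 0.3]
width: 87.9
grasp_force: 0.0
```

Emit:
move_arm(
  steps=[
    [[-0.98,0,0],0,0],
    [[-0.98,0,0],0,0],
    [[-0.98,0,0],0,0],
    [[-0.98,0,0],0,0],
    [[-0.98,0,0],0,0],
    [[-0.98,0,0],0,0],
    [[-0.98,0,0],0,0],
    [[-0.98,0,0],0,0],
    [[-0.98,0.4,0],0,0],
    [[-0.98,0.8,0],0,0],
    [[-0.98,0.9,0],0,0],
    [[-0.95,0.9,0],0,0],
    [[0,0.9,0.5],0,0],
    [[0,0.9,0.5],0,0],
    [[0,0.9,0.5],0,0],
    [[0,0.9,0.5],0,0],
    [[0,0.72,0.5],0,0],
    [[0,0,0],0,0],
    [[0,0,0],0,0],
  ],
)

```text
t: 4.93
ee_pos: [437.6, 276.4, 159.5]
orientation: [-2.223, -2.22, 0.003]
ft_force: [-0.1, -0.5, 0.1]
width: 87.9
grasp_force: 0.0
```

```bash
cat >> h.py <<'E'
def wray(o,c,u,v):
    K=np.array(c["camera_matrix"]);dx=(u-K[0,2])/K[0,0];dy=(v-K[1,2])/K[1,1];r=np.hypot(dx,dy)
    s=np.sin(r)/r if r>1e-9 else 1.;M=np.array(c["mount"]);Rw=R.from_rotvec(o["orientation"]).as_matrix()
    return np.array(o["ee_pos"])+Rw@M[:3,3],Rw@M[:3,:3]@[dx*s,dy*s,np.cos(r)]
def wonz(o,c,u,v,z):
    p,d=wray(o,c,u,v);return p+d*(z-p[2])/d[2]
def wproj(o,c,P):
    M=np.array(c["mount"]);Rw=R.from_rotvec(o["orientation"]).as_matrix()
    q=(Rw@M[:3,:3]).T@(np.array(P,float)-np.array(o["ee_pos"])-Rw@M[:3,3]);K=np.array(c["camera_matrix"])
    t=np.arctan2(np.hypot(q[0],q[1]),q[2]);h=np.hypot(q[0],q[1]);return np.array([K[0,2]+K[0,0]*t*q[0]/h,K[1,2]+K[1,1]*t*q[1]/h])
E
python3 - <<'E'
from h import *
o=ctrl.get_obs();c=cams.get_image("wrist");im=c["image"].copy();print(o["ee_pos"],np.round(c["mount"],2))
for t,z in(("capsule_a",36),("jar",113)):
    for b in cams.boxes_of("wrist",t):
        r=b["rect"];print(t,b["p"],np.round(r),wonz(o,c,r[0],r[1],z)[:2].round(1))
def circ(x,y,z,d,col):
    P=np.array([wproj(o,c,[x+d/2*np.cos(a),y+d/2*np.sin(a),z]) for a in np.linspace(0,6.29,40)]);cv2.polylines(im,[np.int32(P*16)],True,col,1,cv2.LINE_AA,4)
circ(548.7,279.8,36,34,(255,0,0));circ(438.4,277.2,36,34,(255,0,0));circ(555.5,52,113,80,(255,0,0));circ(555.5,52,113,54,(0,255,0))
save("w1.png",cv2.resize(im,(768,576)))
E
```

```text
[437.62094465 276.43618424 159.52615609] [[  -0.     -0.96   -0.27   75.2 ]
 [   1.     -0.     -0.      0.57]
 [  -0.     -0.27    0.96 -161.85]
 [   0.      0.      0.      1.  ]]
capsule_a 0.97 [260. 184.  29.  37.] [440.6 277.7]
capsule_a 0.88 [126. 118.  35.  32.] [304.9 347.8]
capsule_a 0.87 [138. 240.  33.  34.] [304.1 213.6]
capsule_a 0.78 [136. 180.  34.  31.] [310.6 282.5]
capsule_a 0.67 [360. 181.  40.  36.] [544.1 280.8]
jar 0.75 [326. 325.  84.  39.] [501.6 163.2]
```

View pics/w1.png

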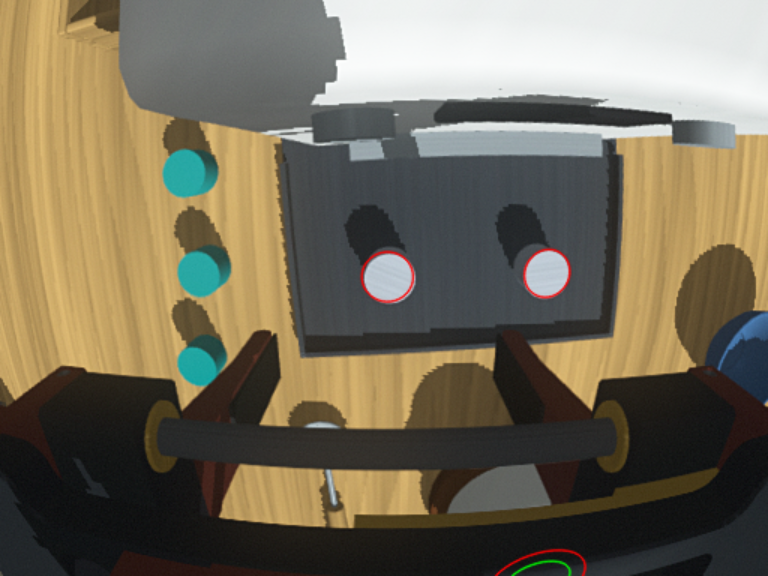

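The predicted circles sit right on both capsules, at (388,277) and (547,273) in the view. The wrist camera is on the machine side, so I'll check whether the tool can be flipped.

```bash
python3 -c "
from h import *
o=ctrl.get_obs();print(o['qpos'],o['t'])"
```

```text
[5.41893617e-01 3.53100895e-01 1.91374332e+00 1.17761148e-04
 8.74601344e-01 5.42529050e-01] 5.0833
```

Emit:
move_arm(
  steps=[
    [[-0.18,0.03,0.5],0,0],
    [[0,0,0.7],0,0],
    [[0,0,0.7],0,0],
    [[0,0,0.7],0,0],
    [[0,0,0.5],0,0],
    [[0,0,0.5],0,0],
    [[0,0,0.4],0,0],
  ],
)

```text
t: 5.67
ee_pos: [437.7, 272.7, 60.2]
orientation: [2.222, 2.221, 0.001]
ft_force: [0.4, -0.4, 0.2]
width: 87.6
grasp_force: 0.0
```

Emit:
move_arm(
  steps=[
    [[0,0,0.4],0,0],
    [[0,0,0.4],0,0],
    [[0,0,0.4],0,0],
    [[0,0,0.4],0,0],
    [[0,0,0.2],0,0],
    [[0,0,0],0,0],
  ],
)

```text
t: 6.17
ee_pos: [437.8, 271.9, 13.9]
orientation: [-2.223, -2.219, 0.003]
ft_force: [0.1, 0.4, -0.6]
width: 87.7
grasp_force: 0.0
```

No contact on the way down. Closing on the capsule now.

Emit:
move_arm(
  steps=[
    [[0,0,0],0,0.6],
    [[0,0,0],0,1],
    [[0,0,0],0,1],
    [[0,0,0],0,1],
    [[0,0,0],0,1],
    [[0,0,0],0,1],
    [[0,0,0],0,1],
    [[0,0,0],0,1],
    [[0,0,0],0,1],
    [[0,0,0],0,1],
  ],
)

```text
t: 7.0
ee_pos: [438.5, 272.4, 15.2]
orientation: [2.224, 2.219, 0.0]
ft_force: [0.4, 0.3, 1.5]
width: 33.7
grasp_force: 30.0
```

Emit:
move_arm(
  steps=[
    [[0,0,-0.4],0,1],
    [[0,0,-0.9],0,1],
    [[0,0,-0.9],0,1],
    [[0,0,-0.9],0,1],
    [[-0.3,0.1,-0.9],0,1],
    [[-0.7,0.3,-0.9],0,1],
    [[-0.9,0.5,-0.6],0,1],
    [[-0.9,0.5,-0.3],0,1],
    [[-0.9,0.5,0],0,1],
    [[-0.9,0.5,0],0,1],
    [[-0.9,0.5,0],0,1],
    [[-0.9,0.5,0],0,1],
    [[-0.9,0.5,0],0,1],
    [[-0.9,0.5,0],0,1],
    [[-0.7,0.5,0],0,1],
    [[-0.4,0.2,0],0,1],
    [[-0.2,0.1,0],0,1],
    [[0,0,0],0,1],
  ],
)

```text
t: 8.5
ee_pos: [568.0, 34.1, 160.4]
orientation: [-2.225, -2.218, 0.0]
ft_force: [-0.4, 0.1, -0.3]
width: 33.5
grasp_force: 30.0
```

```bash
cat > look.py <<'E'
from h import *
import sys
o=ctrl.get_obs();c=cams.get_image("wrist");im=c["image"].copy();print(o["ee_pos"],R.from_rotvec(o["orientation"]).as_matrix().round(3).tolist(),o["t"])
def circ(x,y,z,d,col):
    P=np.array([wproj(o,c,[x+d/2*np.cos(a),y+d/2*np.sin(a),z]) for a in np.linspace(0,6.29,40)]);cv2.polylines(im,[np.int32(P*16)],True,col,1,cv2.LINE_AA,4)
for a in sys.argv[2:]: circ(*map(float,a.split(",")),(255,0,0))
save(sys.argv[1],cv2.resize(im,(768,576)));np.save("raw.npy",c["image"])
E
python3 look.py w2.png 555.5,52,113,80 555.5,52,113,54 555.5,52,20,150
```

```text
[567.96036952  34.05003717 160.35656258] [[0.003, 1.0, -0.0], [1.0, -0.003, 0.0], [0.0, -0.0, -1.0]] 8.5
```

View pics/w2.png

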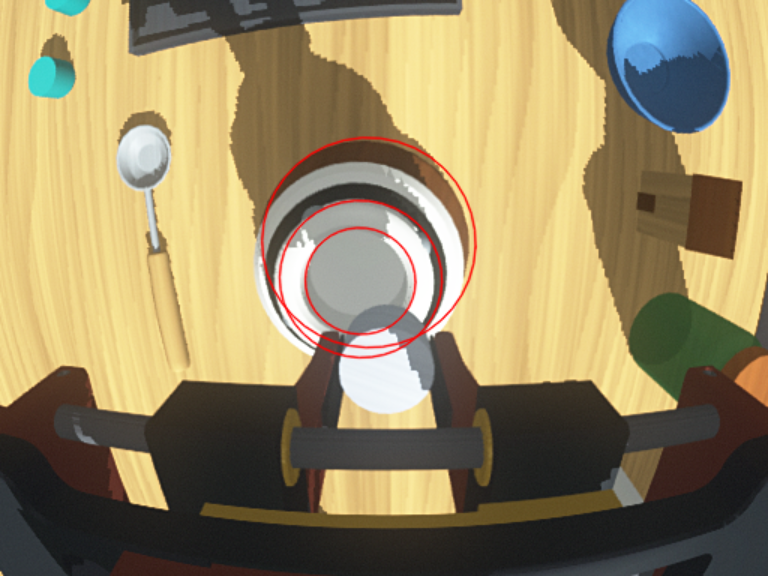

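The jar circles fit the picture within about 1 mm: mouth centre at (360,280), neck and foot circles on their edges. I overshot by 13 mm in x and y, so I'll correct that, lower and release.

Emit:
move_arm(
  steps=[
    [[0.26,-0.26,0],0,1],
    [[0.26,-0.26,0.2],0,1],
    [[0,0,0.4],0,1],
    [[0,0,0.4],0,1],
    [[0,0,0.3],0,1],
    [[0,0,0.15],0,1],
    [[0,0,0],0,1],
    [[0,0,0],0,1],
    [[0,0,0],0,0.4],
    [[0,0,0],0,0.4],
    [[0,0,0],0,0.4],
    [[0,0,0],0,0.2],
    [[0,0,-0.4],0,0],
    [[0,0,-0.8],0,0],
    [[0,0,-0.6],0,0],
    [[0,0,0],0,0],
  ],
)

```text
t: 9.88
ee_pos: [557.2, 47.8, 172.5]
orientation: [2.221, 2.217, 0.007]
ft_force: [1.3, 0.5, 0.2]
width: 82.3
grasp_force: 0.0
```

```bash
python3 - <<'E'
from h import *
c=cams.get_image("scene");t=cams.get_image("top")
a=cv2.resize(c["image"][150:220,240:360],(600,350),interpolation=2)
o=ctrl.get_obs();print(o["ee_pos"],o["t"])
w=cams.get_image("wrist");save("rel.png",np.vstack([a,cv2.resize(w["image"][90:250,100:400],(600,250))[:250]]))
E
```

```text
[555.44468644  47.6708469  169.73370405] 9.9833
```

View pics/rel.png

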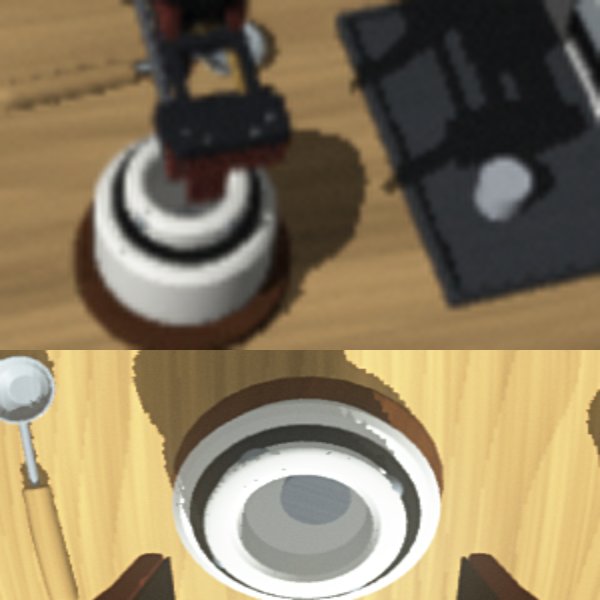

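The first capsule stands in the jar, its top visible through the mouth at (315,498) in the crop. Next is the second one at (548.7, 279.8).

Emit:
move_arm(
  steps=[
    [[0.4,0,0],0,0],
    [[0.9,-0.1,0],0,0],
    [[0.9,-0.17,0],0,0],
    [[0.9,0,0],0,0],
    [[0.9,0,0],0,0],
    [[0.9,0,0],0,0],
    [[0.9,0,0],0,0],
    [[0.9,0,0],0,0],
    [[0.9,0,0.3],0,0],
    [[0.8,0,0.6],0,0],
    [[0.47,0,0.8],0,0],
    [[0.2,0,0.9],0,0],
    [[0,0,0.9],0,0],
    [[0,0,0.7],0,0],
    [[0,0,0.4],0,0],
    [[0,0,0],0,0],
    [[0,0,0],0,0],
  ],
)

```text
t: 11.45
ee_pos: [548.2, 274.5, 53.3]
orientation: [-2.223, -2.219, 0.002]
ft_force: [0.3, 0.1, 0.2]
width: 88.1
grasp_force: 0.0
```

Emit:
move_arm(
  steps=[
    [[0,0,0.4],0,0],
    [[0,0,0.4],0,0],
    [[0,0,0.4],0,0],
    [[0,0.02,0.35],0,0],
    [[0,0,0],0,0],
    [[0,0,0],0,0.6],
    [[0,0,0],0,1],
    [[0,0,0],0,1],
    [[0,0,0],0,1],
    [[0,0,0],0,1],
    [[0,0,0],0,1],
    [[0,0,0],0,1],
    [[0,0,0],0,1],
    [[0,0,0],0,1],
  ],
)

```text
t: 12.62
ee_pos: [549.2, 274.4, 15.3]
orientation: [2.224, 2.219, 0.0]
ft_force: [-0.8, -0.2, 0.7]
width: 33.2
grasp_force: 30.0
```

Emit:
move_arm(
  steps=[
    [[0,0,-0.4],0,1],
    [[0,0,-0.9],0,1],
    [[0,0,-0.9],0,1],
    [[0,0,-0.9],0,1],
    [[-0.3,0,-0.9],0,1],
    [[-0.6,0,-0.9],0,1],
    [[-0.9,0,-0.7],0,1],
    [[-0.9,0,-0.4],0,1],
    [[-0.9,0.1,0],0,1],
    [[-0.9,0.14,0],0,1],
    [[-0.9,0,0],0,1],
    [[-0.9,0,0],0,1],
    [[-0.9,0,0],0,1],
    [[-0.9,0,0],0,1],
    [[-0.6,0,0.4],0,1],
    [[-0.4,0,0.4],0,1],
    [[0,0,0.4],0,1],
    [[0,0,0.4],0,1],
    [[0,0,0],0,1],
    [[0,0,0],0,1],
  ],
)

```text
t: 14.28
ee_pos: [554.2, 47.8, 124.3]
orientation: [-2.221, -2.219, 0.002]
ft_force: [0.5, 0.7, 0.5]
width: 33.4
grasp_force: 30.0
```

Emit:
move_arm(
  steps=[
    [[-0.04,0.02,0],0,1],
    [[0,0,0],0,0.4],
    [[0,0,0],0,0.4],
    [[0,0,0],0,0.4],
    [[0,0,0],0,0.2],
    [[0,0,-0.4],0,0],
    [[0,0,-0.9],0,0],
    [[0,0,-0.9],0,0],
    [[0,0,-0.8],0,0],
    [[0,0,0],0,0],
    [[0,0,0],0,0],
  ],
)

```text
t: 15.2
ee_pos: [556.1, 45.9, 201.8]
orientation: [2.222, 2.218, 0.004]
ft_force: [-0.3, -0.1, -0.8]
width: 87.4
grasp_force: 0.0
```

```bash
python3 look.py w3.png 555.5,52,113,80 555.5,52,113,54 555.5,52,20,150
python3 -c "
from h import *
o=ctrl.get_obs();print(o['qpos'])"
```

```text
[556.09904104  45.91430539 201.84184443] [[0.002, 1.0, 0.003], [1.0, -0.002, 0.0], [0.0, 0.003, -1.0]] 15.2
[ 6.10505423e-02  3.51490694e-01  1.80010011e+00 -9.06320684e-06
  9.89164242e-01  6.30329451e-02]
```

View pics/w3.png

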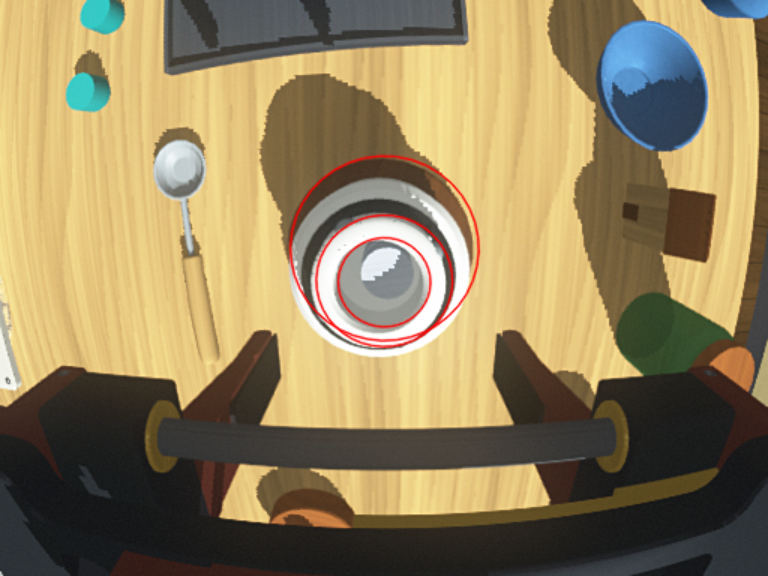

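Both capsules are in the jar. I'll refine the jar centre from this frame by matching the rim edges.

```bash
cat > edge.py <<'E'
from h import *
def score(o,c,g,x,y,z,d,e=1.5):
    a=np.linspace(0,2*np.pi,120,endpoint=False);v=[]
    for s in(-e,e):
        P=np.float32([wproj(o,c,[x+(d/2+s)*np.cos(t),y+(d/2+s)*np.sin(t),z]) for t in a])
        v.append(cv2.remap(g,P[:,0].copy(),P[:,1].copy(),1).ravel())
    return v[1]-v[0]
def best(o,c,g,f,x,y,r=6):
    S=[(f(x+i,y+j),x+i,y+j) for i in np.arange(-r,r+.1,1) for j in np.arange(-r,r+.1,1)];m=max(S)
    S=[(f(m[1]+i,m[2]+j),m[1]+i,m[2]+j) for i in np.arange(-1,1.1,.25) for j in np.arange(-1,1.1,.25)];return np.round(max(S),2)
E
python3 - <<'E'
from edge import *
o=ctrl.get_obs();c=cams.get_image("wrist");g=cv2.GaussianBlur(cv2.cvtColor(c["image"],cv2.COLOR_RGB2GRAY).astype(np.float32),(3,3),0)
print(o["ee_pos"],o["orientation"])
for z,d,s,n in((113,54,1,"mouth"),(113,78,-1,"lip"),(20,150,1,"foot"),(85,120,-1,"shoulder")):
    print(n,best(o,c,g,lambda x,y:np.mean(np.clip(s*score(o,c,g,x,y,z,d),-10,60)),555.5,52))
E
```

```text
[555.23596133  45.85949511 200.57740693] [2.22324021e+00 2.21884825e+00 9.78186776e-04]
mouth [ 57.49 552.75  49.25]
lip [ 60.   552.75  50.75]
foot [ 25.83 551.75  50.  ]
shoulder [ 42.81 552.    51.75]
```

Emit:
move_arm(
  steps=[
    [[-0.5,-0.1,0],0,0],
    [[-0.9,-0.3,0],0,0],
    [[-0.9,-0.3,0],0,0],
    [[-0.9,-0.3,0],0,0],
    [[-0.9,-0.3,0],0,0],
    [[-0.9,-0.3,0],0,0],
    [[-0.9,-0.3,0],0,0],
    [[-0.9,-0.3,0],0,0],
    [[-0.9,-0.3,0],0,0],
    [[-0.9,-0.3,0],0,0],
    [[-0.9,-0.3,0],0,0],
    [[-0.9,-0.3,0],0,0],
    [[-0.9,0,0],0,0],
    [[-0.5,0,0],0,0],
    [[-0.15,0,0],0,0],
    [[0,0,0],0,0],
    [[0,0,0],0,0],
  ],
)

```text
t: 16.72
ee_pos: [469.4, -252.1, 199.7]
orientation: [-2.223, -2.218, 0.0]
ft_force: [0.2, 0.8, -0.3]
width: 87.7
grasp_force: 0.0
```

```bash
python3 look.py w4.png 470.5,-253,58,28 470.5,-253,32,96 470.5,-253,0,96; python3 - <<'E'
from edge import *
o=ctrl.get_obs();c=cams.get_image("wrist");print(o["ee_pos"])
for n,s in(("L",1),):
    lab=cv2.cvtColor(c["image"],cv2.COLOR_RGB2LAB).astype(np.float32)
    for k,ch in(("L",lab[:,:,0]),("a",lab[:,:,1])):
        g=cv2.GaussianBlur(ch,(3,3),0)
        for z,d in((58,28),(32,96),(0,96)):
            print(k,z,d,best(o,c,g,lambda x,y:np.mean(np.clip((1 if k=="L" else -1)*score(o,c,g,x,y,z,d),-10,60)),470.5,-253),best(o,c,g,lambda x,y:np.mean(abs(score(o,c,g,x,y,z,d))),470.5,-253))
E
```

```text
[ 469.36059844 -252.12239707  199.6572114 ] [[0.002, 1.0, -0.001], [1.0, -0.002, 0.001], [0.001, -0.001, -1.0]] 16.7167
[ 469.49672587 -251.82109783  199.79637573]
L 58 28 [  14.63  474.25 -248.75] [  23.07  474.25 -254.25]
L 32 96 [  37.57  474.25 -251.5 ] [  37.86  474.5  -251.5 ]
L 0 96 [  10.26  477.25 -253.25] [  20.57  474.5  -258.  ]
a 58 28 [   3.04  475.   -254.25] [   3.5   474.5  -254.25]
a 32 96 [  11.52  475.   -252.75] [  11.52  475.   -252.75]
a 0 96 [   4.68  471.25 -260.  ] [   4.9   471.25 -260.  ]
```

View pics/w4.png

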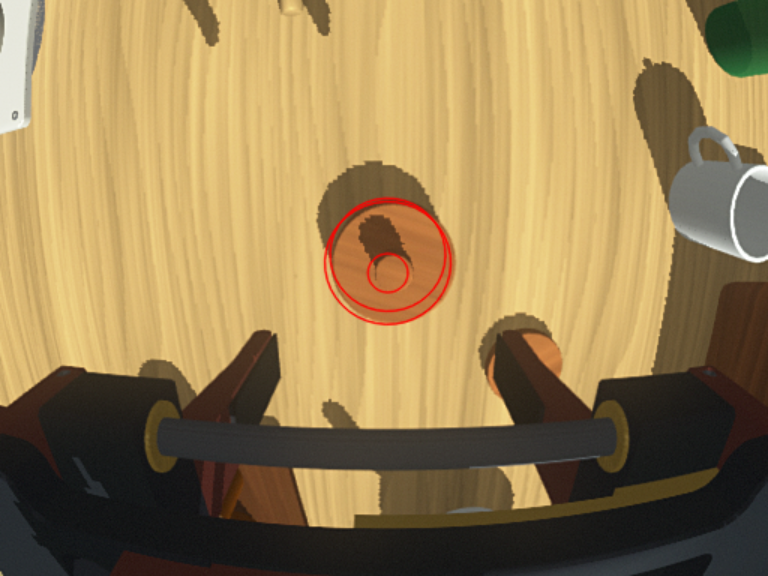

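The red circles sit about 4 mm left of the cap, whose knob and disc are centred near (393,263). The wrist fit puts it at (474.4, -252), so I'll go down over the knob there.

Emit:
move_arm(
  steps=[
    [[0,0.2,0.4],0,0],
    [[0,0,0.8],0,0],
    [[0,0,0.9],0,0],
    [[0,0,0.9],0,0],
    [[0,0,0.9],0,0],
    [[0,0,0.9],0,0],
    [[0,0,0.7],0,0],
    [[0,0,0.5],0,0],
    [[0,0,0.3],0,0],
    [[0,0,0.2],0,0],
    [[0,0,0],0,0],
    [[0,0,0],0,0],
  ],
)

```text
t: 17.82
ee_pos: [475.1, -252.8, 38.0]
orientation: [2.223, 2.219, 0.0]
ft_force: [-0.0, -0.1, -0.1]
width: 88.2
grasp_force: 0.0
```

Emit:
move_arm(
  steps=[
    [[0,0,0],0,0.5],
    [[0,0,0],0,0.6],
    [[0,0,0],0,0.7],
    [[0,0,0],0,0.75],
    [[0,0,0],0,1],
    [[0,0,0],0,1],
    [[0,0,0],0,1],
    [[0,0,0],0,1],
    [[0,0,0],0,1],
    [[0,0,0],0,1],
    [[0,0,0],0,1],
  ],
)

```text
t: 18.73
ee_pos: [474.7, -252.7, 37.6]
orientation: [-2.223, -2.219, 0.0]
ft_force: [-0.2, -0.3, -0.3]
width: 27.6
grasp_force: 30.0
```

Emit:
move_arm(
  steps=[
    [[0,0,-0.3],0,1],
    [[0,0,-0.8],0,1],
    [[0,0,-0.9],0,1],
    [[0,0,-0.9],0,1],
    [[0,0,-0.9],0,1],
    [[0.3,0.1,-0.9],0,1],
    [[0.7,0.3,-0.8],0,1],
    [[0.9,0.4,-0.6],0,1],
    [[0.9,0.4,0],0,1],
    [[0.9,0.4,0],0,1],
    [[0.9,0.4,0],0,1],
    [[0.9,0.4,0],0,1],
    [[0.9,0.4,0],0,1],
    [[0.9,0.32,0],0,1],
    [[0.9,0,0],0,1],
    [[0.9,0,0],0,1],
    [[0.6,0,0],0,1],
    [[0,0,0],0,1],
    [[0,0,0],0,1],
  ],
)

```text
t: 20.32
ee_pos: [553.0, -9.8, 190.5]
orientation: [2.221, 2.221, -0.0]
ft_force: [0.0, 0.3, -0.8]
width: 27.4
grasp_force: 30.0
```

```bash
python3 look.py w5.png 552.8,50.5,113,54 552.8,50.5,113,78 552.8,50.5,20,150; python3 - <<'E'
from edge import *
o=ctrl.get_obs();c=cams.get_image("wrist");g=cv2.GaussianBlur(cv2.cvtColor(c["image"],cv2.COLOR_RGB2GRAY).astype(np.float32),(3,3),0)
T=np.array(o["ee_pos"]);print(T,o["width"],o["ft_force"])
for z,d,s,n in((113,54,1,"mouth"),(113,78,-1,"lip"),(20,150,1,"foot"),(85,120,-1,"shoulder")):
    print(n,best(o,c,g,lambda x,y:np.mean(np.clip(s*score(o,c,g,x,y,z,d),0,60)),552.8,50.5))
for z,d in((T[2]-37.5+32,96),(T[2]-37.5+58,28)):
    print("cap",d,best(o,c,g,lambda x,y:np.mean(abs(score(o,c,g,x,y,z,d))),T[0],T[1])[1:]-T[:2])
E
```

```text
[552.99065956  -9.84101788 190.46854626] [[0.0, 1.0, -0.0], [1.0, -0.0, -0.0], [-0.0, -0.0, -1.0]] 20.3167
[553.0585305  -10.50878481 190.45396259] 27.21914017651162 [ 1.27897054 -1.08066895 -1.58347562]
mouth [ 21.83 551.55  51.25]
lip [ 45.11 552.05  50.75]
foot [ 26.43 552.05  49.75]
shoulder [ 29.11 551.3   48.25]
cap 96 [0.5014695  0.24878481]
cap 28 [ 0.5014695  -7.00121519]
```

View pics/w5.png

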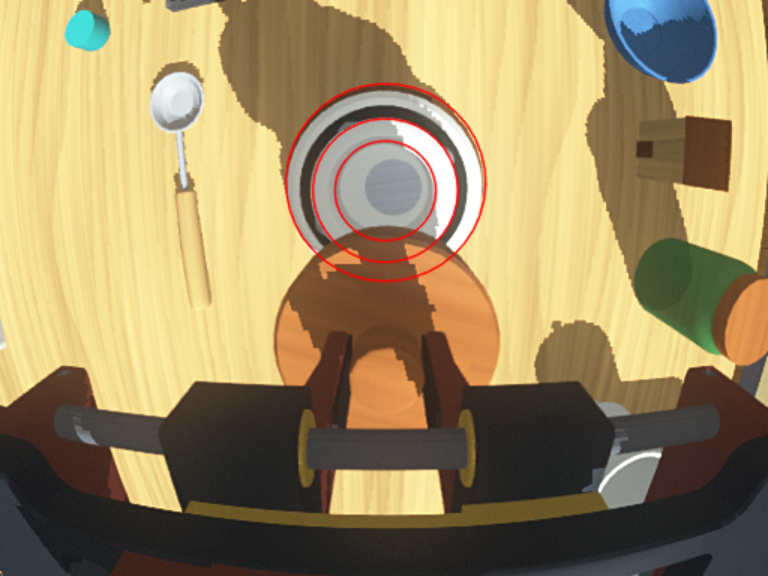

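The jar and the held cap are both seen. In the same frame the jar is at about (552.0, 50.3) and the cap is centred on the TCP within 0.5 mm. I'll move over the jar and then down to just above the rim.

Emit:
move_arm(
  steps=[
    [[0.3,-0.05,0],0,1],
    [[0.6,0,0],0,1],
    [[0.6,0,0],0,1],
    [[0.5,0,0],0,1],
    [[0.3,0,0],0,1],
    [[0.1,0,0.2],0,1],
    [[0,0,0.4],0,1],
    [[0,0,0.4],0,1],
    [[0,0,0.3],0,1],
    [[0,0,0.1],0,1],
    [[0,0,0],0,1],
    [[0,0,0],0,1],
    [[0,0,0],0,1],
  ],
)

```text
t: 21.5
ee_pos: [552.3, 49.4, 155.3]
orientation: [2.224, 2.219, 0.0]
ft_force: [-0.6, 0.1, -0.4]
width: 27.6
grasp_force: 30.0
```

```bash
python3 - <<'E'
from edge import *
for i in range(2):
    o=ctrl.get_obs();c=cams.get_image("wrist");print(o["ee_pos"],o["ft_force"])
g=cv2.GaussianBlur(cv2.cvtColor(c["image"],cv2.COLOR_RGB2GRAY).astype(np.float32),(3,3),0);T=np.array(o["ee_pos"])
print("foot",best(o,c,g,lambda x,y:np.mean(np.clip(score(o,c,g,x,y,20,150),0,60)),552,50))
print("cap",best(o,c,g,lambda x,y:np.mean(abs(score(o,c,g,x,y,T[2]-5.5,96))),T[0],T[1])[1:])
E
```

```text
[552.296967    49.43136279 155.34366108] [-0.58898106  0.08318119 -0.35812141]
[552.35462643  49.51843461 155.50983567] [ 0.26530925  0.17682057 -0.80051   ]
foot [ 29.84 552.    50.  ]
cap [552.85  47.77]
```

Emit:
move_arm(
  steps=[
    [[0.02,-0.02,0.08],0,1],
    [[0,0,0.08],0,1],
    [[0,0,0.08],0,1],
    [[0,0,0.08],0,1],
    [[0,0,0.06],0,1],
    [[0,0,0],0,1],
    [[0,0,0],0,1],
  ],
)

```text
t: 22.18
ee_pos: [551.4, 50.2, 145.5]
orientation: [-2.223, -2.219, 0.0]
ft_force: [0.7, 0.1, -0.4]
width: 26.9
grasp_force: 30.0
```

The rim is past the lip with no force, so it is centred. Pressing on now.

Emit:
move_arm(
  steps=[
    [[0,0,0.04],0,1],
    [[0,0,0.04],0,1],
    [[0,0,0.04],0,1],
    [[0,0,0.04],0,1],
    [[0,0,0],0,1],
    [[0,0,0],0,1],
  ],
)

```text
t: 22.68
ee_pos: [552.2, 50.3, 142.7]
orientation: [2.223, 2.219, 0.002]
ft_force: [-2.2, 1.4, 7.0]
width: 27.5
grasp_force: 30.0
```

Emit:
move_arm(
  steps=[
    [[0,0,0.04],0,1],
    [[0,0,0.04],0,1],
    [[0,0,0],0,1],
    [[0,0,0],0,1],
  ],
)

```text
t: 23.02
ee_pos: [552.4, 50.3, 140.7]
orientation: [2.223, 2.219, 0.003]
ft_force: [-1.5, 1.0, 5.8]
width: 27.5
grasp_force: 30.0
```

Emit:
move_arm(
  steps=[
    [[0,0,0.05],0,1],
    [[0,0,0.05],0,1],
    [[0,0,0.05],0,1],
    [[0,0,0.05],0,1],
    [[0,0,0],0,1],
    [[0,0,0],0,1],
  ],
)

```text
t: 23.52
ee_pos: [551.5, 50.3, 134.3]
orientation: [-2.224, -2.219, -0.0]
ft_force: [1.4, 2.2, -2.4]
width: 27.3
grasp_force: 30.0
```

It clicked: the force turned to a downward pull. Now I'll squeeze the seal.

Emit:
move_arm(
  steps=[
    [[0,0,0.04],0,1],
    [[0,0,0.04],0,1],
    [[0,0,0.04],0,1],
    [[0,0,0.04],0,1],
    [[0,0,0],0,1],
    [[0,0,0],0,1],
    [[0,0,0],0,1],
  ],
)

```text
t: 24.1
ee_pos: [551.4, 50.1, 130.8]
orientation: [-2.223, -2.219, 0.0]
ft_force: [-2.8, 0.8, 3.6]
width: 27.4
grasp_force: 30.0
```

Emit:
move_arm(
  steps=[
    [[0,0,0.04],0,1],
    [[0,0,0.04],0,1],
    [[0,0,0.02],0,1],
    [[0,0,0],0,1],
    [[0,0,0],0,1],
    [[0,0,0],0,1],
  ],
)

```text
t: 24.6
ee_pos: [551.5, 50.1, 128.8]
orientation: [2.224, 2.219, -0.0]
ft_force: [-4.9, 1.0, 9.2]
width: 27.1
grasp_force: 30.0
```

Emit:
move_arm(
  steps=[
    [[0,0,0.01],0,1],
    [[0,0,0],0,1],
    [[0,0,0],0,1],
    [[0,0,0],0,1],
    [[0,0,0],0,1],
    [[0,0,0],0,1],
    [[0,0,0],0,1],
    [[0,0,0],0,1],
  ],
)

```text
t: 25.27
ee_pos: [551.5, 50.1, 128.6]
orientation: [2.224, 2.219, 0.0]
ft_force: [-4.8, 1.4, 11.6]
width: 27.8
grasp_force: 30.0
```

```bash
python3 - <<'E'
from h import *
c=cams.get_image("scene");o=ctrl.get_obs();print(o["ee_pos"],o["ft_force"],o["grasp_force"],o["t"])
save("end.png",cv2.resize(c["image"][120:300,140:380],(800,600),interpolation=2))
E
```

```text
[551.46610865  50.11952243 128.62114332] [-4.47438112  0.09363581 10.15205775] 30.005973279476166 25.3167
```

View pics/end.png

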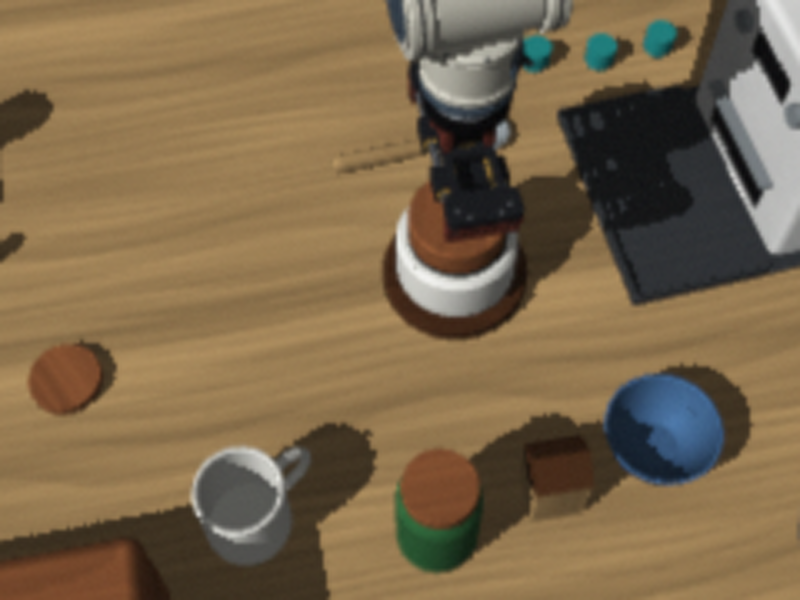

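The cap sits level on the jar at about (455,235), the tray is empty and everything else is where it was. The hold is steady at about 10 N.

```bash
python3 -c "
from workcell import ctrl
print(ctrl.close_job())"
```

```text
the job is handed in; nothing more can be done
None
```

Both capsules are in the jar, and the knobbed cap has clicked on and is held down at about 10 N (an estimated 3–4 mm seal squeeze); nothing else was disturbed, and I handed the job in at about 25 s, though no verdict came back.

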